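# Set the batch wheel of the label marker to 7

### The job

The next batch on the line is number 7. On the label marker, slide the guard plate fully clear of the setting wheel, roll the wheel until the whole 7 stands in the number window, then slide the guard fully shut again without losing the number. Work by light touch with closed fingers, gripping nothing and never pressing on the marker with more than about 20 N, and leave the other things on the bench where they are.

Things in the scene. Friction and masses are not known exactly. Their poses are not given: they have to be found in the camera images.
- marker: Label marker, grey sheet-metal box fixed to the bench; flat top face 118 mm high. Origin on its underside, below the wheel's middle; in its frame (mm) the box spans x -75 to 75, y -118 to 72. Its x axis points away from the robot, yawed up to 0.35 rad. Top face has a slot x -46 to 46, y -24 to 24, where the setting wheel's rim shows, and a number window. Thin steel lip 28 mm up on the robot side.
- wheel_top (a point): Nominal top of the setting wheel's rim, mid width: marker frame (0, 0, 125) mm, fixed to the marker, same axes. The real rim sits up to 4 mm higher or lower, so it must be felt for. Wheel: rigid drum, tyre radius 60 mm, 44 mm wide, axle along marker y. Nothing to hook: press closed fingertips on its top with 5 to 12 N and drag, in strokes of about 50 mm, lifting in between.
- wheel (a joint): Angle (rad) of the setting wheel. Grows as the top of its rim is dragged towards the robot (marker -x), 38 mm of rim per number. Number n is centred in the window at n x 0.6283 (7 at 4.398); the whole digit shows within 0.1 rad. Starts between 2 and 5; stops just below 0 and above 9. Turns stiffly (0.18 N m, 3 N at the rim), stays where left, no clicks.
- window (a point): Centre of the number window, 31 mm (x) by 26 mm (y), dark bezel, in the marker's top face at marker frame (0, 50, 118) mm. Under it a white drum on the wheel's axle carries black digits 0 to 9, 20 mm tall, upright when read from the robot's side (digit's top towards marker +x).
- guard (a joint): Travel (m) of the guard, an aluminium plate 112 mm (x) by 64 mm (y) over the wheel, upper face 20 mm above the marker's top face. 0 is shut (against its stop, centred over the wheel); grows as it slides along marker -y to its stop at 0.075, fully clear of the wheel. Starts shut or up to 10 mm open. About 2 N to slide; stays where left.
- guard_fin (a point): Middle of the top edge of the guard's upright black fin, which stands 24 mm up from the guard plate, 45 mm long (x), 10 mm thick (y); 162 mm above the bench, moves with the guard, axes as the marker's. Push it along with closed fingers from either side; do not grip it, a grip already presses too hard.
- tape_roll: Bystander: cardboard-coloured roll, 90 mm across, 24 mm high, lying on the bench. Origin at the centre of its underside.
- terminal_block: Bystander: stepped black terminal block, 50 by 100 by 60 mm. Origin at the centre of its underside.
- screwdriver: Bystander: screwdriver lying on the bench. Origin under its middle.

How it is judged:
By the outcome, as a careful person would: the job done as asked, in the order asked, and still so for the second after the job is handed in, with the robot touching nothing.
It also fails if it takes over 67 s, if anything falls off the work surface, if the arm or the gripper's body presses on something with over 40 N, if the wrist force passes 120 N, or if a joint passes its speed limit or range.

### The arm

A 6-joint arm with a two-finger parallel gripper is mounted at the origin on the work surface. World frame = base frame: x ahead of the robot, y to its left, z up, the work surface at z = 0. Lengths are in mm, angles in rad, forces in N, time in s.
With the tool pointing down it reaches from about 300 to 875 mm from the base axis. Payload 6.4 kg.
Tool frame: the origin (TCP) lies between the finger pads; the fingertips stand 8 mm ahead of it and the grasp point (between the pads) lies 11 mm behind it; z points along the fingers, y is the line along which they close (so a half turn about z gives the same grasp; the last joint's range is limited). The gripper opens to 85 mm and grips with 20 to 120 N. Pads are 22 mm wide; open, the fingers measure 114 mm over their backs; the gripper's body (76 mm by 85 mm) begins 54 mm behind the grasp point. The pads swing forward as they close: fully open they stand 13 mm farther back than shut.
Start: joints at [1.027, 0.181, 1.607, -0, 1.354, -0.206], TCP at [190.551, 542.523, 239.288] pointing down, gripper open.
Joint ranges: [-2.99, 2.99], [-0.89, 2.07], [0.3, 2.58], [-1.14, 4.28], [0, 2.63], [-3.12, 3.12]. Speed limits (rad/s): [2.57, 2.57, 3.01, 3.14, 3.14, 3.14].

### API

Orientations are given as a rotation vector (axis times angle).
In Python, from workcell import robot gives the robot as it stands.
- The arm moves only by the shell command python3 -m handwheel 'ROWS' [OPENING] [FORCE]. ROWS is a JSON list of rows, 1 to 5 of them, each of 6 numbers: dx, dy, dz in mm, then a rotation vector rx, ry, rz in rad; each row shifts and turns the commanded pose from where the row before left it, along the tool's axes as they then stand; what a row does not reach is not made up. A row lasts 1/12 s, in which the tool goes at most 41.7 mm and 0.125 rad, less where a joint would pass 70% of its speed; a pose out of reach is approached as far as the arm can. OPENING is the finger opening in mm, set as the command begins (- or left out keeps the last). The fingers move at their own pace and stop on an object; FORCE is the grip in N (left out, the last holds). Time passes only in rows, so rows that do not move let the fingers close. It prints the time, the measured TCP pose, the force, the opening and the grip force at its end.
- robot.get_state(): the state, without advancing time (a new reading comes with each control period).
- robot.snapshot(name): name is "side" or "top"; returns (picture, depth): 400x640x3 uint8, red, green, blue; 400x640 float32, mm along the optical axis (not along the pixel's ray), 0 where there is no reading.
- robot.camera_info(name): a dict with "mtx" (3x3 intrinsics, pixels), "rvec" (rotation vector, rad) and "tvec" (3), from world to camera coordinates, as OpenCV has them. Camera axes: x right, y down, z forward; pixel columns grow to the right and rows downward; lengths in mm; the calibration is good to about 2 mm. A picture is of the moment at which its call begins. camera_info takes no time and is no camera call.
- robot.job_done(): hands the job in; it is judged then, once.
The state is a dict: "t": time; "joint_positions": joint angles; "qd": joint speeds; "joint_efforts": joint torques, N m; "eef_pos": TCP position; "tool_rot": TCP orientation; "contact_force": force on the tool from outside, world axes, zero at the start; "wrist_torque": the same for the moment, N m; "gripper_width": finger opening in mm; "gripper_force": force on a finger pad.
Only numpy, scipy, OpenCV 4.12 (cv2) and the standard library are available. Lean on these libraries where they do the work, as an engineer would, in place of code of your own. Each camera call takes 0.05 s, during which the arm holds its last target. There are 200 camera calls.

## Working session

There is one attempt and no reset: what is moved stays moved. The work goes in short steps, Python scripts to look and compute and a shell command to move; the robot and the scene stay as the last step left them, time stands still between calls to the robot, and variables do not carry over. Pictures are saved under pics/ and viewed, at most 10 in all, crops included, and the job is handed in when it is done.

```bash
mkdir -p pics; ls; cat > h.py <<'E'
import numpy as np, cv2
from workcell import robot
def cam(n):
    c=robot.camera_info(n);K=np.array(c["mtx"],float);R=cv2.Rodrigues(np.array(c["rvec"],float))[0];t=np.array(c["tvec"],float).ravel();return K,R,t
def proj(n,P):
    K,R,t=cam(n);q=(K@(R@np.atleast_2d(P).T+t[:,None]));return (q[:2]/q[2]).T
def onplane(n,uv,z):
    K,R,t=cam(n);uv=np.atleast_2d(uv).astype(float);d=R.T@np.linalg.inv(K)@np.c_[uv,np.ones(len(uv))].T;c=-R.T@t
    return (c[:,None]+d*((z-c[2])/d[2])).T
def cloud(n,D):
    K,R,t=cam(n);v,u=np.mgrid[:400,:640];p=np.linalg.inv(K)@np.stack([u.ravel(),v.ravel(),np.ones(u.size)])*D.ravel()
    return (R.T@(p-t[:,None])).T.reshape(400,640,3)
E
python3 - <<'E'
from h import *
for n in("top","side"):
    im,D=robot.snapshot(n);cv2.imwrite(f"pics/{n}0.png",im[...,::-1]);np.save(f"{n}0.npy",D);np.save(f"{n}0i.npy",im)
    K,R,t=cam(n);print(n,K[0,0],-R.T@t,R[2])
s=robot.get_state();print(s["t"],s["eef_pos"],s["tool_rot"],s["contact_force"],s["gripper_width"])
E
```

```text
pics
top 464.5841928082616 [ 489.31169873   91.07245608 1143.31774139] [ 0.05839001  0.01502821 -0.99818072]
side 372.6668460178697 [ 209.08142598 -337.20235833  596.87396521] [ 0.50355916  0.5595421  -0.65828627]
0.1 [190.30238922 542.08230253 238.47286972] [-5.28053162e-01 -3.09628883e+00  2.32834531e-03] [-0.2610684   0.14746345 -0.4028537 ] 85.76982319531668
```

View pics/top0.png

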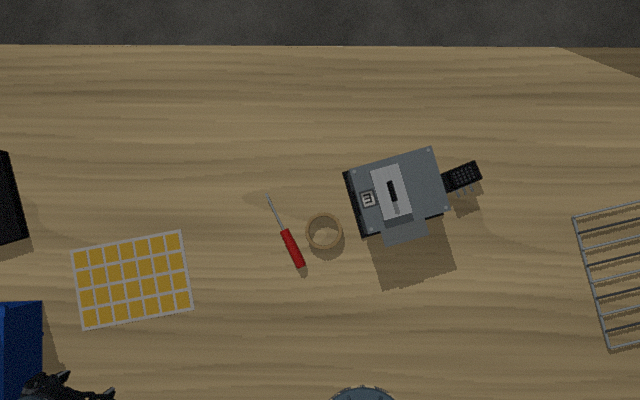

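View pics/side0.png

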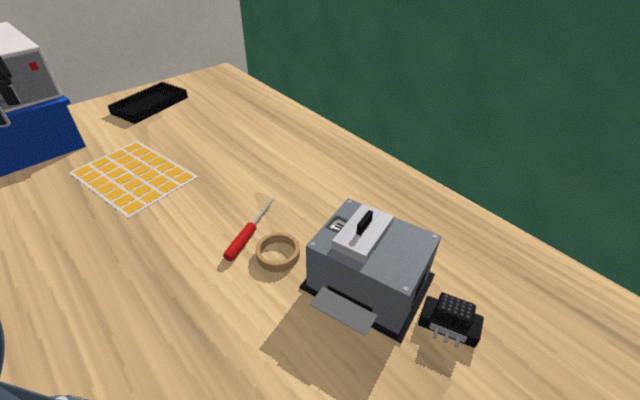

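The top view shows the marker at about (400,195), the window at (368,198), the guard plate and fin at (393,190), and the terminal block at (462,177). The side view shows the marker at about (370,260), with its fin at (365,222). Next I'll measure the marker pose.

```bash
cat > meas.py <<'E'
from h import *
im=np.load("top0i.npy");D=np.load("top0.npy");P=cloud("top",D)
z=P[...,2]
reg=np.zeros(z.shape,bool);reg[130:260,330:455]=1
hsv=cv2.cvtColor(im,cv2.COLOR_RGB2HSV)
# top face+guard region from depth
m=(reg&(z>105)&(z<175)).astype(np.uint8)
c=max(cv2.findContours(m,0,2)[0],key=cv2.contourArea)
top=onplane("top",c.reshape(-1,2),118)[:,:2].astype(np.float32)
r=cv2.minAreaRect(top);print("box",r,np.median(z[m>0]))
g=(reg&(z>130)&(z<147)|reg&(z>147)).astype(np.uint8)
gc=max(cv2.findContours(g,0,2)[0],key=cv2.contourArea)
print("guard",cv2.minAreaRect(onplane("top",gc.reshape(-1,2),138)[:,:2].astype(np.float32)))
f=(reg&(hsv[...,2]<45));lab=cv2.connectedComponentsWithStats(f.astype(np.uint8))
for s,ce in zip(lab[2][1:],lab[3][1:]):
    if s[4]>20: print(s,ce)
(cx,cy),(w,h),a=r
b=cv2.boxPoints(r);print(b)
# edges: long side is y (190)
e=b[1]-b[0];e2=b[2]-b[1]
ex=e if np.linalg.norm(e)<np.linalg.norm(e2) else e2
ex=ex/np.linalg.norm(ex);ex=ex*np.sign(ex[0]);yaw=np.arctan2(ex[1],ex[0]);ey=np.array([-ex[1],ex[0]])
O=np.array([cx,cy])+23*ey
print("yaw",yaw,"O",O)
fin=f.copy();fin[:, :380]=0;fin[:,:]&=(np.arange(640)<410)
q=np.argwhere(fin)[:,::-1];pp=onplane("top",q,162)[:,:2]-O
print("fin local",(pp@ex).min(),(pp@ex).max(),(pp@ey).min(),(pp@ey).max())
for n,l in(("win",(0,50,118)),("fin",(0,0,162))):
    w3=np.r_[O+l[0]*ex+l[1]*ey,l[2]];print(n,w3,proj("top",w3),proj("side",w3))
E
python3 meas.py; python3 - <<'E'
import cv2
a=cv2.imread('pics/top0.png')[135:255,335:490];b=cv2.imread('pics/side0.png')[190:340,290:490]
import numpy as np
a=cv2.resize(a,None,fx=4,fy=4,interpolation=2);b=cv2.resize(b,None,fx=0.9,fy=0.9)
cv2.imwrite('pics/c0.png',a)
E
```

```text
box ((578.3447875976562, -67.43669891357422), (150.14096069335938, 191.3672332763672), 16.768369674682617) 119.89248949442892
guard ((571.3341064453125, -44.529876708984375), (112.30906677246094, 67.62987518310547), 17.55231285095215)
[441 168  14  25 245] [448.5877551  180.24489796]
[342 171  39  67 431] [355.77958237 206.48491879]
[387 181  10  21 107] [391.53271028 190.92523364]
[425 213  19   7  40] [433.575 216.025]
[[ 478.86133      2.5202732]
 [ 534.0714    -180.70984  ]
 [ 677.82825   -137.39368  ]
 [ 622.61816     45.83644  ]]
yaw 0.29266325 O [571.70921326 -45.41468239]
fin local -77.04567990566107 20.94570408623176 -3.9351194521706376 49.508008069567246
win [557.2840519    2.45926476 118.        ] [[367.56215914 198.33846047]] [[337.10118024 223.53709585]]
fin [571.70921326 -45.41468239 162.        ] [[392.07893682 190.40234488]] [[363.77161333 216.3003406 ]]
```

View pics/c0.png

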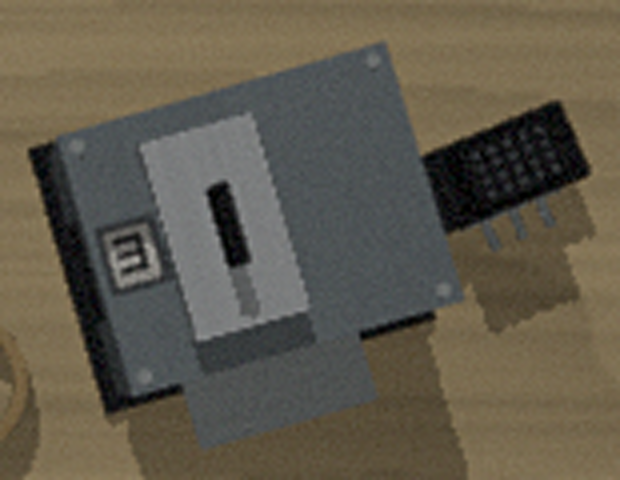

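The top crop shows the fin at crop (230,225) in line with the slot, so the guard is nearly shut. The window, at crop (130,255), shows a digit or a mix of two. I'll turn the tool to the marker axes, close the fingers, fly over, and look closer at the digit.

```bash
H="python3 -m handwheel"
$H '[[0,0,0,0,0,0.1175],[0,0,0,0,0,0.1175],[0,0,0,0,0,0.1175],[0,0,0,0,0,0.1175],[0,0,0,0,0,0.1175]]' 0 20 
$H '[[0,0,0,0,0,0.1175],[0,0,0,0,0,0.1175],[0,0,0,0,0,0.1175],[-38,11.5,0,0,0,0],[-38,11.5,0,0,0,0]]' 
$H '[[-38,11.5,0,0,0,0],[-38,11.5,0,0,0,0],[-38,11.5,0,0,0,0],[-38,11.5,0,0,0,0],[-38,11.5,0,0,0,0]]' 
$H '[[-38,11.5,0,0,0,0],[-38,11.5,0,0,0,0],[-38,11.5,0,0,0,0],[-38,11.5,0,0,0,0],[-38,11.5,0,0,0,0]]' 
python3 - <<'E'
from h import *
a=np.load("top0i.npy")[182:214,352:384];b=np.load("side0i.npy")[208:240,321:353]
# rectify window from both views (pure homography of the window plane) for reading
o=np.array([571.7,-45.4]);y=.2927;ex=np.array([np.cos(y),np.sin(y)]);ey=np.array([-ex[1],ex[0]])
out=[]
for n in("top","side"):
    im=np.load(n+"0i.npy");c=[np.r_[o+u*ex+(50+v)*ey,118] for u,v in((22,22),(22,-22),(-22,-22),(-22,22))]
    M=cv2.getPerspectiveTransform(proj(n,np.array(c)).astype(np.float32),np.float32([[0,0],[380,0],[380,380],[0,380]]))
    out.append(cv2.warpPerspective(im,M,(380,380),flags=cv2.INTER_CUBIC))
cv2.imwrite("pics/win0.png",np.hstack(out)[...,::-1])
E
```

```text
t: 0.52
eef_pos: [190.4, 542.2, 238.7]
tool_rot: [-1.41, -2.807, 0.002]
contact_force: [-0.2, 0.6, 0.9]
gripper_width: 25.6
gripper_force: 0.0
t: 0.93
eef_pos: [233.7, 476.2, 238.5]
tool_rot: [-1.869, -2.525, 0.002]
contact_force: [1.7, 0.3, 0.0]
gripper_width: 0.4
gripper_force: 0.0
t: 1.35
eef_pos: [344.8, 309.4, 239.1]
tool_rot: [-1.873, -2.522, 0.0]
contact_force: [0.5, 0.4, -0.9]
gripper_width: 0.4
gripper_force: 0.0
t: 1.77
eef_pos: [454.9, 144.0, 239.2]
tool_rot: [-1.873, -2.522, -0.0]
contact_force: [0.3, 0.8, 0.3]
gripper_width: 0.1
gripper_force: 0.0
```

View pics/win0.png

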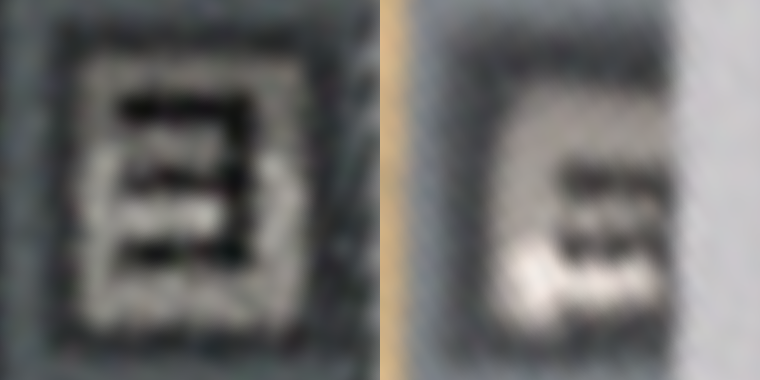

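The window shows a 3 almost centred, about 1 mm towards +x. The wheel is therefore at about 1.86 rad and needs about 150 mm of rim. Next I'll go to the fin's +y side and descend.

```bash
H="python3 -m handwheel"
$H '[[-37.4,11.5,0,0,0,0],[-37.4,11.5,0,0,0,0],[-37.4,11.5,0,0,0,0],[-37.4,11.5,0,0,0,0],[-37.4,11.5,0,0,0,0]]'
$H '[[0,0,30,0,0,0],[0,0,20,0,0,0],[0,0,0,0,0,0]]'
cat >> h.py <<'E'
O=np.array([571.7,-45.4]);YAW=.2927;EX=np.array([np.cos(YAW),np.sin(YAW)]);EY=np.array([-EX[1],EX[0]])
def loc():
    s=robot.get_state();p=np.array(s["eef_pos"]);d=p[:2]-O;f=np.array(s["contact_force"])
    R=cv2.Rodrigues(np.array(s["tool_rot"],float))[0]
    print("t %.2f local x %.1f y %.1f tcp z %.1f yaw_y %.4f F x %.1f y %.1f z %.1f"%(s["t"],d@EX,d@EY,p[2],np.arctan2(R[1,1],R[0,1]),f[:2]@EX,f[:2]@EY,f[2]),R[:,2].round(3))
E
python3 - <<'E'
from h import *
loc()
im,D=robot.snapshot("top");im2,D2=robot.snapshot("side")
a=im[130:260,320:480];b=im2[150:310,280:480]
cv2.imwrite("pics/ap.png",np.hstack([cv2.resize(a,(400,325)),cv2.resize(b,(400,325))])[...,::-1])
E
```

```text
t: 2.18
eef_pos: [563.9, -18.4, 238.8]
tool_rot: [-1.873, -2.521, 0.0]
contact_force: [1.8, 1.5, -0.2]
gripper_width: -0.0
gripper_force: 0.0
t: 2.43
eef_pos: [560.4, -16.8, 184.0]
tool_rot: [-1.87, -2.513, 0.006]
contact_force: [-0.6, 0.2, 0.2]
gripper_width: 0.2
gripper_force: 0.0
t 2.43 local x -2.6 y 30.7 tcp z 184.0 yaw_y 0.2913 F x -0.5 y 0.3 z 0.2 [-0.009  0.002 -1.   ]
```

View pics/ap.png

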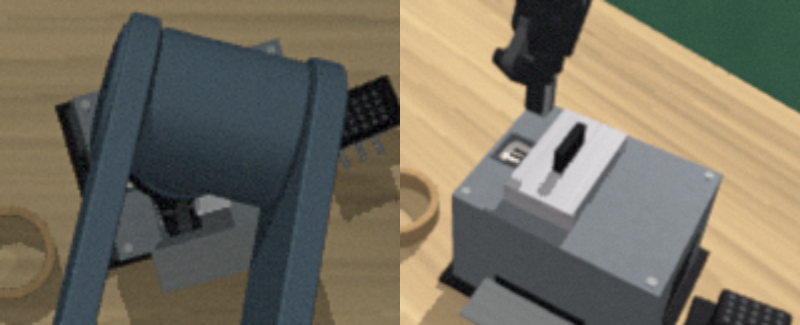

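The fingers stand over the +y side of the fin (right half, at about (540,100)), and the arm hides the window in the top view. I'll descend 30 mm and push in -y.

```bash
H="python3 -m handwheel"; L='from h import *;loc()'
$H '[[0,1,15,0,0,0],[0,1,14,0,0,0],[0,0,0,0,0,0]]' >/dev/null; python3 -c "$L"
$H '[[-6,0,0,0,0,0],[-6,0,0,0,0,0],[-6,0,0,0,0,0]]'>/dev/null; python3 -c "$L"
$H '[[-6,0,0,0,0,0],[-6,0,0,0,0,0],[-6,0,0,0,0,0]]'>/dev/null; python3 -c "$L"
```

```text
t 2.78 local x 2.0 y 30.9 tcp z 159.7 yaw_y 0.2940 F x -0.4 y 0.2 z -0.6 [-0.001  0.    -1.   ]
t 3.03 local x 3.4 y 11.3 tcp z 162.2 yaw_y 0.2935 F x -0.5 y 1.5 z 1.5 [ 0.003 -0.    -1.   ]
t 3.28 local x 2.8 y -6.8 tcp z 161.0 yaw_y 0.2929 F x 0.9 y 2.7 z 1.8 [ 0.001  0.    -1.   ]
```

```bash
H="python3 -m handwheel"; L='from h import *;loc()'
$H '[[-6,0,2,0,0,0],[-6,0,2,0,0,0],[-6,0,0,0,0,0],[-6,0,0,0,0,0]]'>/dev/null; python3 -c "$L"
$H '[[-6,0,0,0,0,0],[-6,0,0,0,0,0],[-6,0,0,0,0,0],[-4,0,0,0,0,0],[0,0,0,0,0,0]]'>/dev/null; python3 -c "$L"
$H '[[-1,0,0,0,0,0],[0,0,0,0,0,0]]'>/dev/null; python3 -c "$L"
```

```text
t 3.62 local x 2.1 y -30.4 tcp z 155.7 yaw_y 0.2929 F x 0.0 y 2.6 z -0.3 [-0.001  0.    -1.   ]
t 4.03 local x 2.2 y -53.2 tcp z 156.2 yaw_y 0.2923 F x -0.4 y 1.0 z 0.4 [-0.    -0.001 -1.   ]
t 4.20 local x 2.5 y -53.4 tcp z 156.5 yaw_y 0.2929 F x -0.3 y -0.6 z 0.3 [ 0.    -0.001 -1.   ]
```

```bash
H="python3 -m handwheel"; L='from h import *;loc()'
$H '[[-2,0,0,0,0,0],[-1,0,0,0,0,0]]'>/dev/null; python3 -c "$L"
$H '[[-1,0,0,0,0,0],[-1,0,0,0,0,0]]'>/dev/null; python3 -c "$L"
$H '[[-1,0,0,0,0,0],[0,0,0,0,0,0]]'>/dev/null; python3 -c "$L"
```

```text
t 4.37 local x 2.5 y -55.9 tcp z 156.6 yaw_y 0.2933 F x -0.4 y 1.8 z 0.9 [ 0.  0. -1.]
t 4.53 local x 2.5 y -58.0 tcp z 156.6 yaw_y 0.2932 F x -0.6 y 1.3 z 2.2 [ 0. -0. -1.]
t 4.70 local x 2.5 y -59.2 tcp z 156.5 yaw_y 0.2930 F x -0.0 y 1.9 z 2.2 [ 0. -0. -1.]
```

```bash
H="python3 -m handwheel"; L='from h import *;loc()'
$H '[[-1,0,0,0,0,0],[0,0,0,0,0,0]]'>/dev/null; python3 -c "$L"
$H '[[-0.7,0,0,0,0,0],[0,0,0,0,0,0]]'>/dev/null; python3 -c "$L"
$H '[[-0.7,0,0,0,0,0],[0,0,0,0,0,0]]'>/dev/null; python3 -c "$L"
```

```text
t 4.87 local x 2.5 y -59.2 tcp z 156.4 yaw_y 0.2931 F x -0.8 y 5.5 z 4.2 [-0.     0.002 -1.   ]
t 5.03 local x 2.5 y -59.3 tcp z 156.4 yaw_y 0.2934 F x 0.0 y 7.1 z 4.8 [-0.001  0.002 -1.   ]
t 5.20 local x 2.5 y -59.3 tcp z 156.5 yaw_y 0.2935 F x -1.9 y 10.1 z 6.3 [-0.001  0.003 -1.   ]
```

The guard met its stop at y = -59.3 with the force rising, so it is fully open. Next I'll move over the wheel and feel for the rim.

```bash
H="python3 -m handwheel"; L='from h import *;loc()'
$H '[[6,0,0,0,0,0],[10,0,-14,0,0,0],[22,9,-6,0,0,0],[24,9,0,0,0,0],[0,0,0,0,0,0]]' >/dev/null; python3 -c "$L"
$H '[[0,0,14,0,0,0],[0,0,12,0,0,0],[0,0,7,0,0,0],[0,0,0,0,0,0]]'>/dev/null; python3 -c "$L"
```

```text
t 5.62 local x 21.7 y 3.5 tcp z 176.9 yaw_y 0.2954 F x 0.2 y -0.6 z -0.7 [ 0.002  0.001 -1.   ]
t 5.95 local x 18.7 y 0.9 tcp z 140.5 yaw_y 0.2925 F x -0.5 y 1.0 z 0.1 [-0.004  0.001 -1.   ]
```

```bash
H="python3 -m handwheel"; L='from h import *;loc()'
$H '[[0,1,0,0,0,0],[0,0,0,0,0,0]]'>/dev/null; python3 -c "$L"
$H '[[0,0,2,0,0,0],[0,0,0,0,0,0]]'>/dev/null; python3 -c "$L"
$H '[[0,0,1.5,0,0,0],[0,0,0,0,0,0]]'>/dev/null; python3 -c "$L"
$H '[[0,0,1,0,0,0],[0,0,0,0,0,0]]'>/dev/null; python3 -c "$L"
```

```text
t 6.12 local x 21.6 y -0.0 tcp z 143.5 yaw_y 0.2924 F x 0.9 y 0.9 z 0.3 [ 0. -0. -1.]
t 6.28 local x 21.6 y 0.2 tcp z 141.5 yaw_y 0.2927 F x -0.2 y -0.3 z -0.1 [ 0.001 -0.    -1.   ]
t 6.45 local x 21.4 y 0.5 tcp z 139.8 yaw_y 0.2930 F x -0.5 y -0.4 z 0.2 [ 0. -0. -1.]
t 6.62 local x 21.3 y 0.6 tcp z 138.7 yaw_y 0.2930 F x 1.3 y 0.2 z 0.4 [-0. -0. -1.]
```

```bash
H="python3 -m handwheel"; L='from h import *;loc()'
$H '[[0,0,1,0,0,0],[0,0,0,0,0,0]]'>/dev/null; python3 -c "$L"
$H '[[0,0,1,0,0,0],[0,0,0,0,0,0]]'>/dev/null; python3 -c "$L"
```

```text
t 6.78 local x 21.3 y 0.6 tcp z 137.6 yaw_y 0.2930 F x -1.1 y -0.5 z -0.3 [-0.  0. -1.]
t 6.95 local x 21.3 y 0.6 tcp z 136.6 yaw_y 0.2930 F x 0.3 y 0.2 z -1.0 [-0.  0. -1.]
```

```bash
H="python3 -m handwheel"; L='from h import *;loc()'
$H '[[0,0,1,0,0,0],[0,0,0,0,0,0]]'>/dev/null; python3 -c "$L"
$H '[[0,0,0.7,0,0,0],[0,0,0,0,0,0]]'>/dev/null; python3 -c "$L"
```

```text
t 7.12 local x 21.3 y 0.6 tcp z 135.6 yaw_y 0.2929 F x 0.6 y 0.3 z -0.2 [-0.  0. -1.]
t 7.28 local x 21.3 y 0.6 tcp z 135.0 yaw_y 0.2930 F x 0.2 y 0.3 z -0.5 [-0.  0. -1.]
```

```bash
H="python3 -m handwheel"; L='from h import *;loc()'
$H '[[0,0,1,0,0,0],[0,0,0,0,0,0]]'>/dev/null; python3 -c "$L"
$H '[[0,0,1,0,0,0],[0,0,0,0,0,0]]'>/dev/null; python3 -c "$L"
```

```text
t 7.45 local x 21.3 y 0.6 tcp z 133.9 yaw_y 0.2930 F x -0.3 y -0.3 z 0.0 [-0.  0. -1.]
t 7.62 local x 21.3 y 0.6 tcp z 132.9 yaw_y 0.2930 F x 0.5 y 0.1 z 0.2 [-0.  0. -1.]
```

```bash
H="python3 -m handwheel"; L='from h import *;loc()'
$H '[[0,0,1,0,0,0],[0,0,0,0,0,0]]'>/dev/null; python3 -c "$L"
$H '[[0,0,1,0,0,0],[0,0,0,0,0,0]]'>/dev/null; python3 -c "$L"
```

```text
t 7.78 local x 21.3 y 0.6 tcp z 131.9 yaw_y 0.2929 F x 0.5 y 0.1 z 0.4 [-0.  0. -1.]
t 7.95 local x 21.3 y 0.6 tcp z 130.9 yaw_y 0.2930 F x -0.4 y -0.3 z -0.0 [-0.  0. -1.]
```

```bash
H="python3 -m handwheel"; L='from h import *;loc()'
$H '[[0,0,0.7,0,0,0],[0,0,0,0,0,0]]'>/dev/null; python3 -c "$L"
$H '[[0,0,0.7,0,0,0],[0,0,0,0,0,0]]'>/dev/null; python3 -c "$L"
$H '[[0,0,0.7,0,0,0],[0,0,0,0,0,0]]'>/dev/null; python3 -c "$L"
```

```text
t 8.12 local x 21.3 y 0.6 tcp z 130.3 yaw_y 0.2931 F x -0.2 y 0.7 z -0.1 [-0. -0. -1.]
t 8.28 local x 21.3 y 0.6 tcp z 129.6 yaw_y 0.2930 F x -0.1 y 0.4 z -0.0 [-0.  0. -1.]
t 8.45 local x 21.4 y 0.6 tcp z 128.9 yaw_y 0.2930 F x -0.1 y -0.8 z 0.5 [-0.  0. -1.]
```

```bash
H="python3 -m handwheel"; L='from h import *;loc()'
$H '[[0,0,0.7,0,0,0],[0,0,0,0,0,0]]'>/dev/null; python3 -c "$L"
$H '[[0,0,0.7,0,0,0],[0,0,0,0,0,0]]'>/dev/null; python3 -c "$L"
```

```text
t 8.62 local x 21.3 y 0.6 tcp z 128.2 yaw_y 0.2930 F x 0.2 y 0.2 z 0.1 [-0.  0. -1.]
t 8.78 local x 21.5 y 0.5 tcp z 127.7 yaw_y 0.2930 F x -0.8 y -0.5 z 1.1 [ 0. -0. -1.]
```

```bash
H="python3 -m handwheel"; L='from h import *;loc()'
$H '[[0,0,0.7,0,0,0],[0,0,0,0,0,0]]'>/dev/null; python3 -c "$L"
$H '[[0,0,-5,0,0,0],[0,-10.5,0,0,0,0],[0,-10.5,0,0,0,0],[0,0,1,0,0,0],[0,0,0,0,0,0]]'>/dev/null; python3 -c "$L"
$H '[[0,0,1,0,0,0],[0,0,0,0,0,0]]'>/dev/null; python3 -c "$L"
```

```text
t 8.95 local x 21.7 y 0.5 tcp z 127.5 yaw_y 0.2931 F x -1.6 y -0.1 z 4.7 [ 0.001 -0.    -1.   ]
t 9.37 local x 0.3 y 0.6 tcp z 130.9 yaw_y 0.2925 F x -0.5 y -0.2 z -0.0 [-0.  0. -1.]
t 9.53 local x 0.8 y 0.5 tcp z 129.8 yaw_y 0.2930 F x -0.8 y -0.9 z -0.2 [ 0.  0. -1.]
```

```bash
H="python3 -m handwheel"; L='from h import *;loc()'
$H '[[0,0,0.7,0,0,0],[0,0,0,0,0,0]]'>/dev/null; python3 -c "$L"
$H '[[0,0,0.7,0,0,0],[0,0,0,0,0,0]]'>/dev/null; python3 -c "$L"
```

```text
t 9.70 local x 0.9 y 0.5 tcp z 129.6 yaw_y 0.2932 F x -1.2 y 0.4 z 3.5 [ 0. -0. -1.]
t 9.87 local x 1.0 y 0.4 tcp z 129.6 yaw_y 0.2933 F x -2.2 y 1.3 z 7.1 [ 0.001 -0.    -1.   ]
```

The rim top is at TCP z 129.7, about 121.7 mm. Contact stiffness is about 5 N/mm and the effective tip half-width about 6 mm. First half-stroke, following the arc:

```bash
H="python3 -m handwheel"; L='from h import *;loc()'
$H '[[0,-2.5,0.2,0,0,0],[0,-2.5,0,0,0,0]]'>/dev/null; python3 -c "$L"
$H '[[0,-2.5,0,0,0,0],[0,-2.5,0.1,0,0,0]]'>/dev/null; python3 -c "$L"
$H '[[0,-2.5,0.2,0,0,0],[0,-2.5,0.3,0,0,0]]'>/dev/null; python3 -c "$L"
$H '[[0,-2.5,0.4,0,0,0],[0,-2.5,0.5,0,0,0]]'>/dev/null; python3 -c "$L"
python3 - <<'E'
from h import *
im,D=robot.snapshot("side");np.save("s1.npy",im)
c=[np.r_[O+u*EX+(50+v)*EY,118] for u,v in((22,22),(22,-22),(-22,-22),(-22,22))]
M=cv2.getPerspectiveTransform(proj("side",np.array(c)).astype(np.float32),np.float32([[0,0],[380,0],[380,380],[0,380]]))
w=cv2.warpPerspective(im,M,(380,380),flags=cv2.INTER_CUBIC)
cv2.imwrite("pics/s1.png",np.hstack([cv2.resize(im[180:300,290:420],(412,380)),w])[...,::-1])
E
```

```text
t 10.03 local x -2.7 y 0.3 tcp z 129.6 yaw_y 0.2930 F x 3.1 y 1.9 z 4.9 [ 0.004  0.    -1.   ]
t 10.20 local x -7.9 y 0.3 tcp z 129.5 yaw_y 0.2932 F x 2.8 y 2.4 z 6.4 [ 0.004  0.    -1.   ]
t 10.37 local x -13.0 y 0.3 tcp z 129.1 yaw_y 0.2931 F x 1.9 y 2.5 z 6.3 [ 0.004  0.    -1.   ]
t 10.53 local x -18.1 y 0.3 tcp z 128.2 yaw_y 0.2931 F x 1.5 y 1.5 z 8.1 [ 0.004  0.    -1.   ]
```

View pics/s1.png

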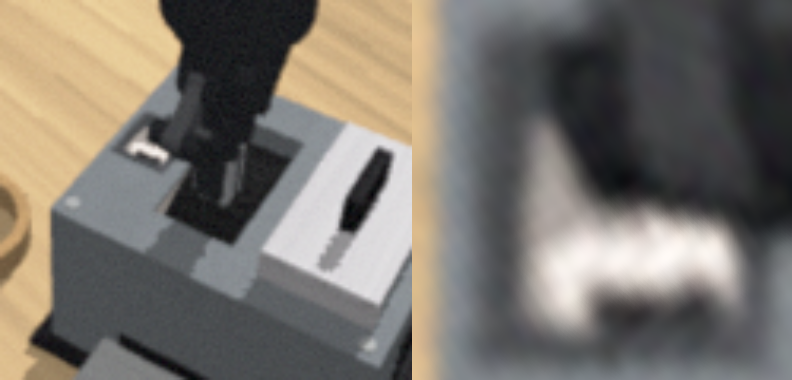

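The window has rolled: the top bar of the 3 is now at its lower edge, with nothing slipping. Next a full stroke: lift, return to x = +21, press, drag 40 mm.

```bash
H="python3 -m handwheel"; L='from h import *;loc()'
$H '[[0,0,-8,0,0,0],[0,20,0,0,0,0],[0,20,0,0,0,0],[0,0,5,0,0,0],[0,0,0,0,0,0]]'>/dev/null; python3 -c "$L"
$H '[[0,0,1.7,0,0,0],[0,0,0.8,0,0,0],[0,0,0,0,0,0]]'>/dev/null; python3 -c "$L"
```

```text
t 11.00 local x 20.2 y 0.9 tcp z 128.8 yaw_y 0.2939 F x -0.9 y 0.1 z -0.3 [-0.002  0.    -1.   ]
t 11.25 local x 19.9 y 0.8 tcp z 127.9 yaw_y 0.2928 F x -0.9 y 1.6 z 4.4 [-0.  0. -1.]
```

```bash
H="python3 -m handwheel"; L='from h import *;loc()'
$H '[[0,0,0.6,0,0,0],[0,-4,-0.7,0,0,0],[0,-4,-0.5,0,0,0]]'>/dev/null; python3 -c "$L"
$H '[[0,-4,-0.3,0,0,0],[0,-4,0,0,0,0],[0,-4,0,0,0,0]]'>/dev/null; python3 -c "$L"
$H '[[0,-4,0,0,0,0],[0,-4,0,0,0,0]]'>/dev/null; python3 -c "$L"
```

```text
t 11.50 local x 13.1 y 0.3 tcp z 129.1 yaw_y 0.2929 F x 4.8 y 1.7 z 4.8 [ 0.003  0.    -1.   ]
t 11.75 local x 0.9 y 0.4 tcp z 129.6 yaw_y 0.2928 F x 3.1 y 2.1 z 7.6 [ 0.003  0.    -1.   ]
t 11.92 local x -7.2 y 0.3 tcp z 129.5 yaw_y 0.2928 F x 3.4 y 2.6 z 6.7 [ 0.003 -0.    -1.   ]
```

```bash
H="python3 -m handwheel"; L='from h import *;loc()'
$H '[[0,-4,0.2,0,0,0],[0,-4,0.5,0,0,0],[0,-4,0.7,0,0,0],[0,0,0,0,0,0]]'>/dev/null; python3 -c "$L"
$H '[[0,0,-8,0,0,0],[0,20,0,0,0,0],[0,20,0,0,0,0],[0,0,5,0,0,0],[0,0,0,0,0,0]]'>/dev/null; python3 -c "$L"
$H '[[0,0,1.7,0,0,0],[0,0,0.8,0,0,0],[0,0,0.3,0,0,0],[0,0,0,0,0,0]]'>/dev/null; python3 -c "$L"
```

```text
t 12.25 local x -20.3 y 0.4 tcp z 127.7 yaw_y 0.2928 F x -0.9 y 2.0 z 7.7 [ 0.001 -0.    -1.   ]
t 12.67 local x 19.4 y 0.9 tcp z 128.6 yaw_y 0.2936 F x -0.8 y 0.2 z -0.4 [-0.003  0.    -1.   ]
t 13.00 local x 19.7 y 0.8 tcp z 127.9 yaw_y 0.2928 F x -0.7 y 2.1 z 7.0 [-0.  0. -1.]
```

```bash
H="python3 -m handwheel"; L='from h import *;loc()'
$H '[[0,-4,-0.8,0,0,0],[0,-4,-0.5,0,0,0],[0,-4,-0.3,0,0,0],[0,-4,0,0,0,0],[0,-4,0,0,0,0]]'>/dev/null; python3 -c "$L"
$H '[[0,-4,0,0,0,0],[0,-4,0,0,0,0],[0,-4,0.2,0,0,0],[0,-4,0.5,0,0,0],[0,-4,0.7,0,0,0]]'>/dev/null; python3 -c "$L"
$H '[[0,0,-8,0,0,0],[0,20,-12,0,0,0],[0,20,-12,0,0,0],[-20,0,-12,0,0,0],[-20,0,0,0,0,0]]'>/dev/null; python3 -c "$L"
cat > look.py <<'E'
import sys
from h import *
k=sys.argv[1]
im,D=robot.snapshot("side")
c=[np.r_[O+u*EX+(50+v)*EY,118] for u,v in((22,22),(22,-22),(-22,-22),(-22,22))]
M=cv2.getPerspectiveTransform(proj("side",np.array(c)).astype(np.float32),np.float32([[0,0],[380,0],[380,380],[0,380]]))
w=cv2.warpPerspective(im,M,(380,380),flags=cv2.INTER_CUBIC)
cv2.imwrite(f"pics/{k}.png",np.hstack([cv2.resize(im[180:300,290:420],(412,380)),w])[...,::-1])
E
python3 look.py s2
```

```text
t 13.42 local x 0.5 y 0.3 tcp z 129.6 yaw_y 0.2928 F x 3.2 y 1.3 z 6.9 [ 0.002 -0.    -1.   ]
t 13.83 local x -19.9 y 0.3 tcp z 127.9 yaw_y 0.2928 F x 2.4 y 0.7 z 5.5 [ 0.001 -0.    -1.   ]
t 14.25 local x 21.5 y -39.6 tcp z 173.7 yaw_y 0.2955 F x -0.7 y 0.1 z 1.1 [ 0.002 -0.001 -1.   ]
```

View pics/s2.png

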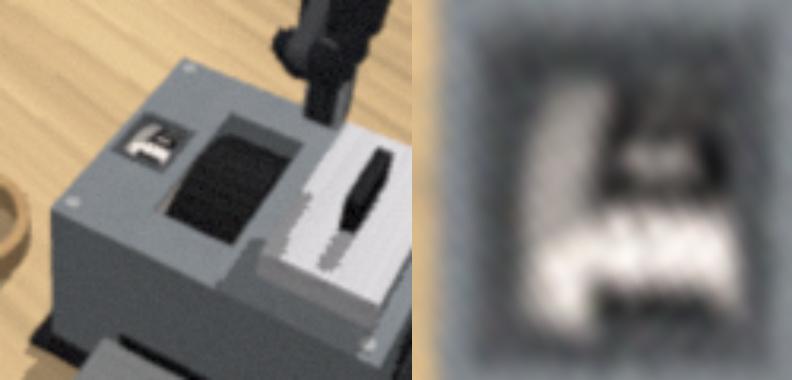

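The side view shows the window with the bottom loop of a 6 above and the top of a 5 below. That is about 5.6, matching the 99 mm dragged, so about 53 mm remain. Next another 40 mm stroke.

```bash
H="python3 -m handwheel"; L='from h import *;loc()'
$H '[[20,0,12,0,0,0],[20,0,12,0,0,0],[0,0,12,0,0,0],[0,0,5,0,0,0],[0,0,0,0,0,0]]'>/dev/null; python3 -c "$L"
$H '[[0,0,1.7,0,0,0],[0,0,0.8,0,0,0],[0,0,0,0,0,0]]'>/dev/null; python3 -c "$L"
```

```text
t 14.72 local x 19.4 y 1.0 tcp z 129.0 yaw_y 0.2932 F x -0.1 y -1.1 z 0.3 [-0.003  0.001 -1.   ]
t 14.97 local x 20.4 y -0.2 tcp z 128.0 yaw_y 0.2924 F x -1.2 y -0.0 z 1.1 [ 0. -0. -1.]
```

```bash
H="python3 -m handwheel"; L='from h import *;loc()'
$H '[[0,0,1,0,0,0],[0,0,0,0,0,0]]'>/dev/null; python3 -c "$L"
$H '[[0,-4,-0.7,0,0,0],[0,-4,-0.5,0,0,0],[0,-4,-0.3,0,0,0],[0,-4,0,0,0,0],[0,-4,0,0,0,0]]'>/dev/null; python3 -c "$L"
$H '[[0,-4,0,0,0,0],[0,-4,0,0,0,0],[0,-4,0.2,0,0,0],[0,-4,0.5,0,0,0],[0,-4,0.7,0,0,0]]'>/dev/null; python3 -c "$L"
$H '[[0,0,-8,0,0,0],[0,20,-12,0,0,0],[0,20,-12,0,0,0],[-20,0,-12,0,0,0],[-20,0,0,0,0,0]]'>/dev/null; python3 -c "$L"
python3 look.py s3
```

```text
t 15.13 local x 20.8 y -0.2 tcp z 127.7 yaw_y 0.2926 F x -1.1 y 1.0 z 5.1 [ 0.001 -0.001 -1.   ]
t 15.55 local x 1.2 y -0.2 tcp z 129.6 yaw_y 0.2929 F x 3.5 y -0.7 z 6.6 [ 0.003 -0.001 -1.   ]
t 15.97 local x -19.1 y -0.2 tcp z 128.1 yaw_y 0.2929 F x 1.6 y -0.4 z 7.4 [ 0.003 -0.001 -1.   ]
t 16.38 local x 21.8 y -39.5 tcp z 173.4 yaw_y 0.2957 F x 0.9 y -1.5 z 0.6 [ 0.002 -0.001 -1.   ]
```

View pics/s3.png

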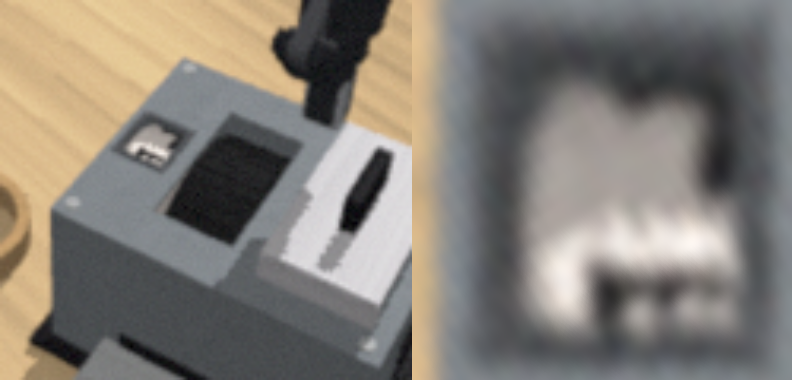

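The side view shows the bottom of the 7's stem at the top right and the top of the 6 at the bottom. That is about 6.65, so about 13 mm of rim remain. I'll place the tip at x ≈ +7 and drag 13 mm.

```bash
H="python3 -m handwheel"; L='from h import *;loc()'
$H '[[20,-7,12,0,0,0],[20,-7,12,0,0,0],[0,0,12,0,0,0],[0,0,2,0,0,0],[0,0,0,0,0,0]]'>/dev/null; python3 -c "$L"
$H '[[0,0,0.6,0,0,0],[0,0,0,0,0,0]]'>/dev/null; python3 -c "$L"
$H '[[0,0,0.8,0,0,0],[0,0,0,0,0,0]]'>/dev/null; python3 -c "$L"
```

```text
t 16.85 local x 5.4 y 0.9 tcp z 131.7 yaw_y 0.2932 F x -0.5 y -0.6 z -0.2 [-0.003  0.    -1.   ]
t 17.02 local x 6.9 y -0.3 tcp z 132.9 yaw_y 0.2925 F x -0.5 y -1.2 z 0.2 [ 0.001 -0.001 -1.   ]
t 17.18 local x 6.7 y 0.0 tcp z 131.9 yaw_y 0.2926 F x -0.4 y -0.4 z 0.3 [ 0.001 -0.    -1.   ]
```

```bash
H="python3 -m handwheel"; L='from h import *;loc()'
$H '[[0,0,1.5,0,0,0],[0,0,0,0,0,0]]'>/dev/null; python3 -c "$L"
$H '[[0,0,1,0,0,0],[0,0,0,0,0,0]]'>/dev/null; python3 -c "$L"
$H '[[0,0,0.7,0,0,0],[0,0,0,0,0,0]]'>/dev/null; python3 -c "$L"
```

```text
t 17.35 local x 6.4 y 0.4 tcp z 129.8 yaw_y 0.2928 F x -0.6 y -0.2 z 0.1 [ 0. -0. -1.]
t 17.52 local x 6.6 y 0.4 tcp z 129.6 yaw_y 0.2931 F x -0.8 y 0.8 z 5.2 [ 0. -0. -1.]
t 17.68 local x 6.9 y 0.3 tcp z 129.5 yaw_y 0.2931 F x -1.5 y 1.3 z 8.8 [ 0.001 -0.    -1.   ]
```

```bash
H="python3 -m handwheel"; L='from h import *;loc()'
$H '[[0,-3.5,0,0,0,0],[0,-3.5,0,0,0,0],[0,-3.5,0,0,0,0],[0,-3.3,0,0,0,0],[0,0,0,0,0,0]]'>/dev/null; python3 -c "$L"
$H '[[0,0,-8,0,0,0],[0,6,-12,0,0,0],[0,0,-12,0,0,0],[-20,0,-12,0,0,0],[-20,0,0,0,0,0]]'>/dev/null; python3 -c "$L"
python3 look.py s4
```

```text
t 18.10 local x -6.6 y 0.1 tcp z 129.6 yaw_y 0.2929 F x 1.8 y 0.7 z 6.3 [ 0.003 -0.001 -1.   ]
t 18.52 local x -0.2 y -39.9 tcp z 175.5 yaw_y 0.2952 F x -0.3 y -0.8 z 1.1 [ 0.004 -0.001 -1.   ]
```

View pics/s4.png

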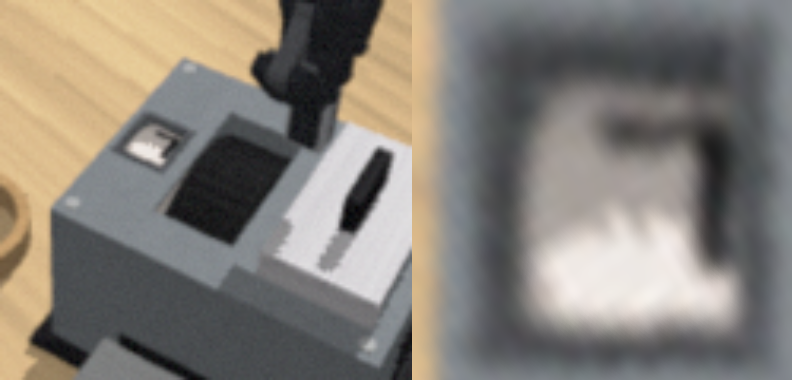

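The window shows a whole 7, at rows 115–265 of the rectified crop and so centred at about 190. Next I'll go over to the fin's -y side and shut the guard.

```bash
H="python3 -m handwheel"; L='from h import *;loc()'
$H '[[0,2,-15,0,0,0],[-25,0,0,0,0,0],[-25,0,0,0,0,0],[-14,0,0,0,0,0],[0,0,0,0,0,0]]'>/dev/null; python3 -c "$L"
$H '[[0,0,15,0,0,0],[0,0,12,0,0,0],[0,0,6,0,0,0],[0,0,0,0,0,0]]'>/dev/null; python3 -c "$L"
```

```text
t 18.98 local x 0.0 y -106.1 tcp z 187.4 yaw_y 0.2902 F x 0.4 y -0.3 z -0.4 [ 0.    -0.001 -1.   ]
t 19.32 local x -0.6 y -101.6 tcp z 151.6 yaw_y 0.2935 F x -0.1 y 0.3 z -0.4 [-0.005  0.002 -1.   ]
```

```bash
H="python3 -m handwheel"; L='from h import *;loc()'
$H '[[3,0,0,0,0,0],[5,0,0,0,0,0],[6,0,0,0,0,0],[6,0,0,0,0,0]]'>/dev/null; python3 -c "$L"
$H '[[6,0,0,0,0,0],[6,0,0,0,0,0],[6,0,0,0,0,0],[6,0,0,0,0,0],[6,0,0,0,0,0]]'>/dev/null; python3 -c "$L"
$H '[[6,0,0,0,0,0],[6,0,0,0,0,0],[6,0,0,0,0,0],[0,0,0,0,0,0]]'>/dev/null; python3 -c "$L"
```

```text
t 19.65 local x 1.0 y -83.2 tcp z 154.9 yaw_y 0.2932 F x -0.0 y -2.8 z 0.1 [ 0.001 -0.001 -1.   ]
t 20.07 local x 0.9 y -53.0 tcp z 154.7 yaw_y 0.2931 F x 0.9 y -2.7 z 1.8 [ 0.001 -0.    -1.   ]
t 20.40 local x 0.4 y -33.9 tcp z 154.0 yaw_y 0.2938 F x -0.0 y 0.2 z -0.1 [-0.001  0.001 -1.   ]
```

```bash
H="python3 -m handwheel"; L='from h import *;loc()'
$H '[[4,0,0,0,0,0],[4,0,0,0,0,0],[3,0,0,0,0,0],[0,0,0,0,0,0]]'>/dev/null; python3 -c "$L"
$H '[[2,0,0,0,0,0],[1,0,0,0,0,0],[0,0,0,0,0,0]]'>/dev/null; python3 -c "$L"
$H '[[1,0,0,0,0,0],[0,0,0,0,0,0]]'>/dev/null; python3 -c "$L"
```

```text
t 20.73 local x 0.3 y -23.7 tcp z 153.9 yaw_y 0.2933 F x -0.6 y -0.3 z -0.0 [-0.001  0.001 -1.   ]
t 20.98 local x 0.4 y -21.2 tcp z 153.9 yaw_y 0.2930 F x -0.5 y -0.8 z -0.4 [-0.001  0.    -1.   ]
t 21.15 local x 0.4 y -20.3 tcp z 154.0 yaw_y 0.2929 F x -0.3 y -1.3 z -1.3 [-0.001  0.    -1.   ]
```

```bash
H="python3 -m handwheel"; L='from h import *;loc()'
$H '[[1,0,0,0,0,0],[1,0,0,0,0,0],[0,0,0,0,0,0]]'>/dev/null; python3 -c "$L"
$H '[[1,0,0,0,0,0],[0,0,0,0,0,0]]'>/dev/null; python3 -c "$L"
$H '[[1,0,0,0,0,0],[0,0,0,0,0,0]]'>/dev/null; python3 -c "$L"
```

```text
t 21.40 local x 0.5 y -18.3 tcp z 154.0 yaw_y 0.2930 F x -1.4 y -1.4 z -1.1 [-0.  0. -1.]
t 21.57 local x 0.6 y -17.3 tcp z 154.2 yaw_y 0.2931 F x -1.3 y -1.4 z -1.5 [-0.  0. -1.]
t 21.73 local x 0.6 y -16.3 tcp z 154.2 yaw_y 0.2931 F x -0.3 y -1.7 z -1.1 [-0.  0. -1.]
```

```bash
H="python3 -m handwheel"; L='from h import *;loc()'
$H '[[0.8,0,0,0,0,0],[0,0,0,0,0,0]]'>/dev/null; python3 -c "$L"
$H '[[0.8,0,0,0,0,0],[0,0,0,0,0,0]]'>/dev/null; python3 -c "$L"
$H '[[0.8,0,0,0,0,0],[0,0,0,0,0,0]]'>/dev/null; python3 -c "$L"
```

```text
t 21.90 local x 0.6 y -16.1 tcp z 154.3 yaw_y 0.2930 F x -0.6 y -3.1 z -2.3 [ 0.    -0.001 -1.   ]
t 22.07 local x 0.6 y -16.0 tcp z 154.3 yaw_y 0.2928 F x -0.7 y -7.1 z -2.4 [ 0.001 -0.002 -1.   ]
t 22.23 local x 0.6 y -15.9 tcp z 154.3 yaw_y 0.2927 F x -1.2 y -10.3 z -4.1 [ 0.001 -0.003 -1.   ]
```

The guard has met its stop at y = -16. I'll back off, lift, clear the view and check from the top.

```bash
H="python3 -m handwheel"; L='from h import *;loc()'
$H '[[-6,0,0,0,0,0],[-8,0,0,0,0,0],[0,0,-20,0,0,0],[0,0,-30,0,0,0],[0,0,-30,0,0,0]]'>/dev/null; python3 -c "$L"
$H '[[0,-20,-10,0,0,0],[-38,-10,0,0,0,0],[-38,-10,0,0,0,0],[-38,-10,0,0,0,0],[-38,-10,0,0,0,0]]'>/dev/null
$H '[[-38,-10,0,0,0,0],[-38,-10,0,0,0,0],[-30,0,0,0,0,0],[0,0,0,0,0,0],[0,0,0,0,0,0]]'>/dev/null; python3 -c "$L"
python3 - <<'E'
from h import *
out=[]
for n in("top","side"):
    im,D=robot.snapshot(n)
    c=[np.r_[O+u*EX+(10+v)*EY,118] for u,v in((65,65),(65,-65),(-65,-65),(-65,65))]
    M=cv2.getPerspectiveTransform(proj(n,np.array(c)).astype(np.float32),np.float32([[0,0],[400,0],[400,400],[0,400]]))
    out.append(cv2.warpPerspective(im,M,(400,400),flags=cv2.INTER_CUBIC))
cv2.imwrite("pics/fin.png",np.hstack(out)[...,::-1])
E
```

```text
t 22.65 local x 0.0 y -27.6 tcp z 234.1 yaw_y 0.2928 F x 0.8 y -0.0 z 0.4 [-0.003  0.002 -1.   ]
t 23.48 local x -80.0 y -287.6 tcp z 243.5 yaw_y 0.2904 F x -0.1 y -0.5 z 0.1 [-0.     0.001 -1.   ]
```

View pics/fin.png

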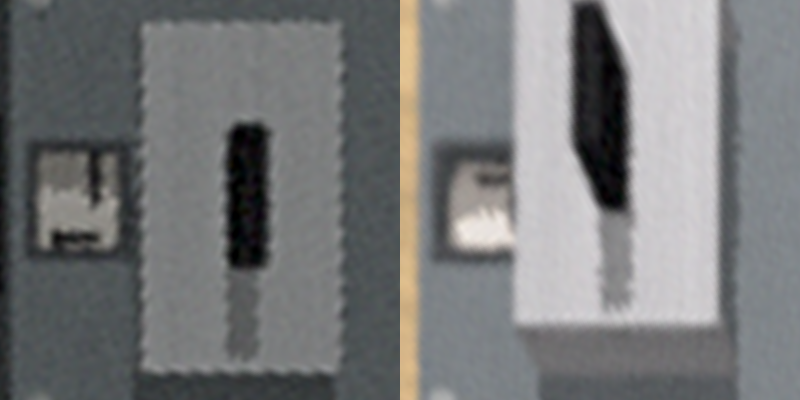

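The top view (left half, window about rows 150–250) shows the guard shut. The 7 sits too high, with its stem ending at row 207 and the top of the 6 visible at row 238. The drum lies well below the face, so the side view misled me by parallax. I'll measure the offset numerically from the top camera.

```bash
cat > prof.py <<'E'
from h import *
def prof(im,zd=107):
    g=cv2.GaussianBlur(cv2.cvtColor(im,cv2.COLOR_RGB2GRAY),(0,0),0.5)
    us=np.arange(19,-20,-1.5);vs=np.arange(12,-13,-1.)
    P=np.array([np.r_[O+u*EX+(50+v)*EY,zd] for u in us for v in vs])
    q=proj("top",P).astype(np.float32).reshape(len(us),len(vs),2)
    s=cv2.remap(g,q[...,0],q[...,1],cv2.INTER_CUBIC)
    for u,r in zip(us,s): print("%5.1f"%u,*["%3d"%x for x in r[::2]])
if __name__=="__main__":
    a=np.load("top0i.npy");print("start");prof(a)
    im,_=robot.snapshot("top");np.save("top1i.npy",im);print("now");prof(im)
    loc()
E
python3 prof.py
```

```text
start
 19.0  53  55  52  53  56  55  57  57  54  53  55  54  52
 17.5  49  55  56  52  56  59  59  57  56  56  54  49  48
 16.0  54  72  78  77  75  76  76  79  76  73  72  70  68
 14.5  66  92  97  98  92  92  94  97  94  89  90  95  94
 13.0  71  99 100  94  82  83  89  92  88  83  90 101 102
 11.5  71  94  88  63  51  55  56  58  59  56  68  98 101
 10.0  71  92  78  41  28  36  34  32  31  31  51  93 100
  8.5  71  93  85  57  50  57  52  52  47  28  46  87 100
  7.0  72  97  98  85  89  95  87  84  76  38  48  89 107
  5.5  75 112 120 102 100 107 105 101  87  50  56 101 112
  4.0  82 126 130  98  91  90  92  94  77  51  68 125 129
  2.5  89 130 126  85  71  56  57  70  58  34  64 134 141
  1.0  96 134 120  80  65  62  57  62  53  33  59 123 145
 -0.5  96 135 125 109 101 102 102 108  90  47  69 124 150
 -2.0  92 142 137 141 140 135 139 148 125  62  70 124 149
 -3.5  86 134 140 140 143 132 133 141 116  58  68 130 146
 -5.0  83 125 126 105 100  90  95  97  74  47  77 136 140
 -6.5  91 126 110  70  51  48  62  59  44  34  73 132 137
 -8.0  87 124 104  74  57  57  71  70  58  51  79 
[... 1326 characters left out ...]
139 130 137 143 144
 -5.0  85 125 143 141 140 141 140 141 141 139 141 141 138
 -6.5  89 129 142 136 138 142 139 140 140 141 140 138 133
 -8.0  83 129 135 124 129 132 127 137 138 130 131 139 137
 -9.5  79 126 115  86  97 105  97 101 103 104 117 134 140
-11.0  86 126 103  50  54  59  60  59  52  61  92 128 137
-12.5  86 123 102  38  34  41  46  56  52  53  83 127 131
-14.0  78 115  96  40  38  66  70  71  70  79  93 113 112
-15.5  63  85  78  45  38  62  75  74  64  71  80  88  86
-17.0  55  58  59  49  44  53  58  59  55  56  59  63  64
-18.5  63  61  62  61  58  59  61  60  58  57  59  59  61
t 23.63 local x -78.9 y -284.9 tcp z 244.1 yaw_y 0.2940 F x -0.9 y 0.2 z -0.4 [-0.     0.001 -1.   ]
```

The 7 is 0.20 rad short by both the 7's foot and the 6's top edge (drum radius about 48 mm), so about 12 mm of rim is still needed. I'll reopen the guard.

```bash
H="python3 -m handwheel"; L='from h import *;loc()'
$H '[[39,10,0,0,0,0],[39,10,0,0,0,0],[39,10,0,0,0,0],[39,10,0,0,0,0],[39,10,0,0,0,0]]'>/dev/null
$H '[[39,10,0,0,0,0],[39,10,0,0,0,0],[39,10,0,0,0,0],[3,0,0,0,0,0],[0,0,0,0,0,0]]'>/dev/null; python3 -c "$L"
$H '[[0,0,20,0,0,0],[0,0,20,0,0,0],[0,0,20,0,0,0],[0,0,20,0,0,0],[0,0,0,0,0,0]]'>/dev/null; python3 -c "$L"
```

```text
t 24.47 local x 1.0 y 32.8 tcp z 244.8 yaw_y 0.2992 F x 0.1 y -0.3 z 0.0 [ 0.001  0.    -1.   ]
t 24.88 local x -2.2 y 29.5 tcp z 160.1 yaw_y 0.2924 F x -2.0 y -0.2 z -0.2 [-0.007  0.001 -1.   ]
```

```bash
H="python3 -m handwheel"; L='from h import *;loc()'
$H '[[0,0,6,0,0,0],[0,0,0,0,0,0]]'>/dev/null; python3 -c "$L"
$H '[[-4,0,0,0,0,0],[-6,0,0,0,0,0],[-6,0,0,0,0,0],[-6,0,0,0,0,0],[-6,0,0,0,0,0]]'>/dev/null; python3 -c "$L"
$H '[[-6,0,0,0,0,0],[-6,0,0,0,0,0],[-6,0,0,0,0,0],[-6,0,0,0,0,0],[-6,0,0,0,0,0]]'>/dev/null; python3 -c "$L"
$H '[[-6,0,0,0,0,0],[-6,0,0,0,0,0],[-6,0,0,0,0,0],[-3,0,0,0,0,0],[0,0,0,0,0,0]]'>/dev/null; python3 -c "$L"
```

```text
t 25.05 local x 0.5 y 28.4 tcp z 158.3 yaw_y 0.2925 F x -0.6 y -0.3 z 0.4 [ 0. -0. -1.]
t 25.47 local x 1.0 y 0.2 tcp z 159.0 yaw_y 0.2929 F x 0.1 y 2.3 z 1.5 [ 0.001  0.    -1.   ]
t 25.88 local x 0.6 y -29.7 tcp z 158.2 yaw_y 0.2929 F x 1.0 y 2.0 z 2.2 [-0.  0. -1.]
t 26.30 local x 0.4 y -51.1 tcp z 158.0 yaw_y 0.2923 F x 0.2 y -0.5 z 0.0 [-0.    -0.001 -1.   ]
```

```bash
H="python3 -m handwheel"; L='from h import *;loc()'
$H '[[-3,0,0,0,0,0],[-2,0,0,0,0,0],[-1,0,0,0,0,0],[0,0,0,0,0,0]]'>/dev/null; python3 -c "$L"
$H '[[-1,0,0,0,0,0],[-1,0,0,0,0,0],[0,0,0,0,0,0]]'>/dev/null; python3 -c "$L"
$H '[[-0.8,0,0,0,0,0],[0,0,0,0,0,0]]'>/dev/null; python3 -c "$L"
```

```text
t 26.63 local x 0.4 y -56.1 tcp z 157.9 yaw_y 0.2930 F x -0.6 y 0.7 z -0.1 [-0.001 -0.    -1.   ]
t 26.88 local x 0.4 y -58.0 tcp z 158.0 yaw_y 0.2931 F x -2.7 y 1.4 z -0.9 [-0.001  0.    -1.   ]
t 27.05 local x 0.4 y -58.8 tcp z 158.0 yaw_y 0.2930 F x -1.2 y 2.2 z -0.8 [-0.001  0.    -1.   ]
```

```bash
H="python3 -m handwheel"; L='from h import *;loc()'
$H '[[-1,0,0,0,0,0],[0,0,0,0,0,0]]'>/dev/null; python3 -c "$L"
$H '[[-0.8,0,0,0,0,0],[0,0,0,0,0,0]]'>/dev/null; python3 -c "$L"
$H '[[6,0,0,0,0,0],[10,0,-14,0,0,0],[22,3,-6,0,0,0],[24,4,0,0,0,0],[0,0,0,0,0,0]]' >/dev/null; python3 -c "$L"
$H '[[0,0,18,0,0,0],[0,0,14,0,0,0],[0,0,7,0,0,0],[0,0,0,0,0,0],[0,0,0,0,0,0]]'>/dev/null; python3 -c "$L"
```

```text
t 27.22 local x 0.4 y -59.2 tcp z 157.9 yaw_y 0.2931 F x -1.1 y 4.7 z 0.5 [-0.001  0.001 -1.   ]
t 27.38 local x 0.4 y -59.3 tcp z 157.9 yaw_y 0.2933 F x -2.0 y 7.5 z 0.9 [-0.002  0.002 -1.   ]
t 27.80 local x 8.8 y 4.1 tcp z 179.3 yaw_y 0.2952 F x 0.2 y 0.3 z -0.4 [ 0.003  0.    -1.   ]
t 28.22 local x 7.6 y 0.9 tcp z 139.2 yaw_y 0.2927 F x -0.0 y -0.0 z -0.2 [-0. -0. -1.]
```

```bash
H="python3 -m handwheel"; L='from h import *;loc()'
$H '[[0,0,4,0,0,0],[0,0,4,0,0,0],[0,0,0,0,0,0]]'>/dev/null; python3 -c "$L"
$H '[[0,0,0.6,0,0,0],[0,0,0,0,0,0]]'>/dev/null; python3 -c "$L"
```

```text
t 28.47 local x 7.5 y 1.2 tcp z 130.9 yaw_y 0.2928 F x -0.7 y 0.5 z 0.5 [-0. -0. -1.]
t 28.63 local x 7.7 y 1.3 tcp z 130.7 yaw_y 0.2931 F x 0.0 y -0.2 z 0.6 [ 0. -0. -1.]
```

```bash
H="python3 -m handwheel"; L='from h import *;loc()'
$H '[[0,0,1,0,0,0],[0,0,0,0,0,0]]'>/dev/null; python3 -c "$L"
$H '[[0,0,0.8,0,0,0],[0,0,0,0,0,0]]'>/dev/null; python3 -c "$L"
```

```text
t 28.80 local x 7.7 y 1.3 tcp z 129.7 yaw_y 0.2930 F x 0.2 y -0.8 z -0.5 [ 0. -0. -1.]
t 28.97 local x 7.8 y 1.2 tcp z 129.6 yaw_y 0.2931 F x -1.6 y 0.8 z 4.0 [ 0.001 -0.    -1.   ]
```

```bash
H="python3 -m handwheel"; L='from h import *;loc()'
$H '[[0,0,0.8,0,0,0],[0,0,0,0,0,0]]'>/dev/null; python3 -c "$L"
$H '[[0,-3.5,0,0,0,0],[0,-3.5,0,0,0,0],[0,-3.5,0,0,0,0],[0,-3,0,0,0,0],[0,0,0,0,0,0]]'>/dev/null; python3 -c "$L"
$H '[[0,0,-10,0,0,0],[0,0,-30,0,0,0],[0,0,-30,0,0,0],[0,0,-30,0,0,0],[-38,-10,0,0,0,0]]'>/dev/null
$H '[[-38,-10,0,0,0,0],[-38,-10,0,0,0,0],[-38,-10,0,0,0,0],[-38,-10,0,0,0,0],[-38,-10,0,0,0,0]]'>/dev/null
$H '[[-38,-10,0,0,0,0],[-38,-10,0,0,0,0],[0,0,0,0,0,0]]'>/dev/null; python3 prof.py | sed -n '/now/,$p'
```

```text
t 29.13 local x 8.2 y 1.1 tcp z 129.5 yaw_y 0.2932 F x -1.5 y 1.0 z 8.3 [ 0.001 -0.    -1.   ]
t 29.55 local x -4.6 y 1.0 tcp z 129.6 yaw_y 0.2929 F x 1.6 y 2.4 z 6.1 [ 0.004 -0.    -1.   ]
now
 19.0  57  57  53  53  57  59  57  52  51  54  54  53  52
 17.5  54  57  56  54  55  61  60  57  53  57  58  53  47
 16.0  55  73  76  75  76  78  75  79  75  78  77  73  68
 14.5  62  91  95  98  99  97  96 100  97  94  95  97  97
 13.0  69  99 103 100 108 106 101 102 100  93  98 105 106
 11.5  71  97  96  80  88  93  84  82  78  73  83 104 103
 10.0  72  96  84  53  49  51  47  54  46  36  57  95  99
  8.5  72  95  80  44  33  33  31  41  38  18  39  84 100
  7.0  72  99  93  66  56  56  56  65  59  28  45  87 107
  5.5  76 112 120 104  94  90 101 106  82  46  60 101 113
  4.0  83 126 136 118 124 123 131 125  95  63  73 126 129
  2.5  90 132 144 133 141 141 147 138 107  61  67 135 142
  1.0  97 137 148 142 144 147 149 146 129  68  61 123 146
 -0.5  98 140 147 144 144 144 146 146 139  73  71 124 152
 -2.0  94 143 146 143 142 142 144 145 127  63  70 126 151
 -3.5  86 135 145 140 140 140 142 143 118  64  69 132 147
 -5.0  81 126 144 140 139 139 141 141 115  70  75 138 139
 -6.5  87 126 141 139 138 137 136 138 118  66  71 131 136
 -8.0  83 127 138 136 135 135 134 136 122  69  72 121 138
 -9.5  82 131 138 135 134 134 133 135 126  83  91 124 141
-11.0  89 131 138 134 133 134 134 133 128 110 113 130 138
-12.5  87 123 133 131 132 132 129 133 134 128 121 128 132
-14.0  77 114 120 114 117 118 111 114 117 121 118 114 112
-15.5  61  85  89  90  90  84  79  83  79  87  90  91  85
-17.0  54  61  61  67  63  58  57  56  53  56  60  65  62
-18.5  64  65  61  63  59  60  60  57  57  56  58  58  59
t 30.68 local x -88.1 y -306.2 tcp z 227.7 yaw_y 0.2882 F x 0.4 y 0.7 z 0.5 [-0.001 -0.    -1.   ]
```

The 7 spans +10.9 to -9.8 mm about the window centre, so it is centred within about 0.01 rad. I'll shut the guard.

```bash
H="python3 -m handwheel"; L='from h import *;loc()'
$H '[[34,15,0,0,0,0],[34,15,0,0,0,0],[34,15,0,0,0,0],[34,15,0,0,0,0],[34,15,0,0,0,0]]'>/dev/null
$H '[[32,14,0,0,0,0],[0,0,0,0,0,0],[0,0,20,0,0,0],[0,0,20,0,0,0],[0,0,0,0,0,0]]'>/dev/null; python3 -c "$L"
```

```text
t 31.52 local x 1.3 y -97.8 tcp z 184.2 yaw_y 0.2946 F x -1.2 y 1.3 z -1.3 [-0.007  0.003 -1.   ]
```

```bash
H="python3 -m handwheel"; L='from h import *;loc()'
$H '[[-3,0,0,0,0,0],[0,0,0,0,0,0]]'>/dev/null; python3 -c "$L"
$H '[[0,-1,15,0,0,0],[0,0,15,0,0,0],[0,0,0,0,0,0],[0,0,0,0,0,0]]'>/dev/null; python3 -c "$L"
```

```text
t 31.68 local x 3.4 y -104.2 tcp z 189.2 yaw_y 0.2930 F x 0.5 y -0.3 z 0.6 [ 0.001 -0.001 -1.   ]
t 32.02 local x 2.1 y -103.9 tcp z 158.6 yaw_y 0.2926 F x -0.7 y 0.5 z 0.3 [-0.  0. -1.]
```

```bash
H="python3 -m handwheel"; L='from h import *;loc()'
$H '[[3,0,2,0,0,0],[5,0,1,0,0,0],[6,0,0,0,0,0],[6,0,0,0,0,0],[6,0,0,0,0,0]]'>/dev/null; python3 -c "$L"
$H '[[6,0,0,0,0,0],[6,0,0,0,0,0],[6,0,0,0,0,0],[6,0,0,0,0,0],[6,0,0,0,0,0]]'>/dev/null; python3 -c "$L"
$H '[[6,0,0,0,0,0],[6,0,0,0,0,0],[4,0,0,0,0,0],[3,0,0,0,0,0],[0,0,0,0,0,0]]'>/dev/null; python3 -c "$L"
```

```text
t 32.43 local x 2.5 y -77.6 tcp z 155.9 yaw_y 0.2932 F x -0.6 y -1.6 z 1.9 [ 0.002 -0.001 -1.   ]
t 32.85 local x 2.3 y -47.1 tcp z 155.1 yaw_y 0.2931 F x 1.2 y -1.7 z 1.0 [ 0. -0. -1.]
t 33.27 local x 1.9 y -27.6 tcp z 154.7 yaw_y 0.2935 F x 0.5 y -0.5 z -0.1 [-0.001  0.001 -1.   ]
```

```bash
H="python3 -m handwheel"; L='from h import *;loc()'
$H '[[3,0,0,0,0,0],[3,0,0,0,0,0],[2,0,0,0,0,0],[0,0,0,0,0,0]]'>/dev/null; python3 -c "$L"
$H '[[1,0,0,0,0,0],[1,0,0,0,0,0],[0,0,0,0,0,0]]'>/dev/null; python3 -c "$L"
$H '[[0.8,0,0,0,0,0],[0,0,0,0,0,0]]'>/dev/null; python3 -c "$L"
```

```text
t 33.60 local x 1.8 y -20.1 tcp z 154.7 yaw_y 0.2931 F x -0.1 y -0.7 z 0.1 [-0.001  0.    -1.   ]
t 33.85 local x 1.9 y -18.5 tcp z 154.7 yaw_y 0.2930 F x -0.0 y -1.5 z 0.1 [-0.001  0.    -1.   ]
t 34.02 local x 1.9 y -17.7 tcp z 154.8 yaw_y 0.2929 F x -0.3 y -1.9 z -0.8 [-0.001  0.    -1.   ]
```

```bash
H="python3 -m handwheel"; L='from h import *;loc()'
$H '[[1,0,0,0,0,0],[0.8,0,0,0,0,0],[0,0,0,0,0,0]]'>/dev/null; python3 -c "$L"
$H '[[0.8,0,0,0,0,0],[0,0,0,0,0,0]]'>/dev/null; python3 -c "$L"
$H '[[0.8,0,0,0,0,0],[0,0,0,0,0,0]]'>/dev/null; python3 -c "$L"
```

```text
t 34.27 local x 2.0 y -16.0 tcp z 154.9 yaw_y 0.2931 F x -0.5 y -2.6 z -1.4 [-0. -0. -1.]
t 34.43 local x 2.0 y -16.0 tcp z 155.0 yaw_y 0.2929 F x -0.5 y -5.1 z -3.9 [ 0.    -0.001 -1.   ]
t 34.60 local x 2.0 y -16.0 tcp z 155.0 yaw_y 0.2928 F x -1.6 y -7.9 z -4.1 [ 0.001 -0.003 -1.   ]
```

The guard is hard against its stop. I'll back off, withdraw and check numerically.

```bash
H="python3 -m handwheel"
$H '[[-6,0,0,0,0,0],[-8,0,0,0,0,0],[0,0,-20,0,0,0],[0,0,-30,0,0,0],[0,0,-30,0,0,0]]'>/dev/null
$H '[[0,-20,-10,0,0,0],[-38,-10,0,0,0,0],[-38,-10,0,0,0,0],[-38,-10,0,0,0,0],[-38,-10,0,0,0,0]]'>/dev/null
$H '[[-38,-10,0,0,0,0],[-38,-10,0,0,0,0],[-30,0,0,0,0,0],[0,0,0,0,0,0],[0,0,0,0,0,0]]'>/dev/null
python3 prof.py | sed -n '/now/,$p' | awk 'NR%2==0||/^t/'
python3 - <<'E'
from h import *
a=np.load("top0i.npy");b=np.load("top1i.npy")
for im in(a,b):
    m=(cv2.cvtColor(im,cv2.COLOR_RGB2GRAY)[175:210,384:404]<45);q=np.argwhere(m)[:,::-1]+[384,175];p=onplane("top",q,162)[:,:2]-O;print("fin",(p@EX).mean(),(p@EY).mean())
d=cv2.absdiff(a,b).max(2)>40
for n,(r,c) in dict(tape=(slice(205,255),slice(300,348)),driver=(slice(190,275),slice(255,308)),block=(slice(155,205),slice(452,490))).items(): print(n,d[r,c].sum())
E
```

```text
19.0  55  53  54  56  54  57  56  53  51  55  56  55  54
 16.0  57  72  76  76  77  80  78  82  76  73  74  73  69
 13.0  68  98 103 101 104 103  98 102 100  93  93 103 104
 10.0  72  96  84  54  48  52  47  53  46  39  58  92  97
  7.0  67  98  92  68  60  59  58  69  62  30  50  89 105
  4.0  83 125 133 117 124 123 130 126  95  61  73 125 129
  1.0  98 136 147 142 144 147 147 146 129  66  62 121 145
 -2.0  90 141 146 144 141 141 144 146 128  62  69 127 152
 -5.0  83 125 142 139 137 139 139 140 116  74  80 138 140
 -8.0  85 130 138 135 134 135 136 135 121  67  74 122 137
-11.0  88 128 136 133 134 134 133 135 132 110 110 129 137
-14.0  80 115 119 112 116 118 107 114 117 121 118 115 111
-17.0  56  61  62  63  60  56  57  60  54  56  61  65  61
t 35.90 local x -78.1 y -286.7 tcp z 244.5 yaw_y 0.2919 F x 1.0 y -0.3 z 0.5 [-0.     0.001 -1.   ]
fin -0.7266379658756478 1.4075734060929388
fin -0.3894332602931299 1.6717534237898155
tape 0
driver 0
block 0
```

The 7 is still centred, the guard is shut, the bystanders have not moved, and the robot is clear.

```bash
python3 -c "
from workcell import robot
print(robot.job_done())"
```

```text
the job is handed in; nothing more can be done
None
```

I set the marker to 7, centred in the window to about 0.01 rad, and shut the guard against its stop; this took a second opening, because after the first shut the 7 was 0.2 rad short. Contact force readings stayed within about 12 N, the bystanders were unmoved in the final top view, and I handed the job in at about 36 s.

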